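# Fetch the microchip scanner out of a half-opening drawer

### The arm

A 6-joint arm with a two-finger parallel gripper is mounted at the origin on the work surface. World frame = base frame: x ahead of the robot, y to its left, z up, the work surface at z = 0. Lengths are in m, angles in degrees, forces in N, time in s.
With the tool pointing down it reaches from about 0.3 to 0.75 m from the base axis. Payload 8.5 kg.
Tool frame: the origin (TCP) lies midway between the tips of the shut fingers; the grasp point (between the pads) lies behind it (env.pinch_z is the y of the grasp point in the tool frame, in m); y points along the fingers, z is the direction in which the jaws open and shut, and the axes are right-handed (so a half turn about y gives the same grasp; the last joint's range is limited). The gripper opens to 88 mm and grips with 3 to 60 N. Pads are 18 mm wide; open, the fingers measure 123 mm over their backs; the gripper's body (75 mm by 187 mm) begins 45 mm behind the grasp point.
Start: joints at [-81.205, 21.807, 74.336, -0, 83.858, -12.336], TCP at [0.198, -0.513, 0.239] pointing down, gripper open.
Joint ranges: [-178.18, 178.18], [-50.72, 133.34], [12.68, 142.11], [-81.47, 261.47], [9.98, 163.14], [-165.26, 165.26]. Speed limits (degrees/s): [136.94, 136.94, 180, 180, 180, 180].

### API

Orientations are given as a 3x3 rotation matrix whose columns are the frame's x, y, z axes.
In Python, from rig import env gives the robot as it stands. The module is installed in compiled form; this text tells all that it offers.
- The arm moves only by the tool step_arm, never from a script. Its argument "deltas" is a list of rows, each a list of 4 numbers: the shift along the tool's x, y, z in mm, then the turn about the tool's y in degrees. In form: [[tx, ty, tz, twist], ...]. A call has 1 to 20 rows; each row is the pose to reach, as a shift and turn from the pose commanded when the call began, along the tool's axes at that moment; what a row does not reach only later rows make up. A row lasts 1/8 s, in which the tool goes at most 62.5 mm and 10.7 degrees, less where a joint would pass 70% of its speed; a pose out of reach is approached as far as the arm can. A call with a gripper value outside its range is refused whole. "jaw" is the finger opening in mm, from 0 to 88.1, set as the call begins (left out, the last holds). The fingers move at their own pace and stop on an object; "squeeze" is the grip in N (left out, the last holds). Time passes only in rows, so rows that repeat a pose let the fingers close. It gives the time, the measured TCP pose, the force and the opening at its end, in the units of the state.
- env.state(): the state, without advancing time (a new reading comes with each control period).
- env.read_camera(name): name is "scene" or "top" or "wrist"; returns the picture (384x512x3 uint8, red, green, blue); there is no depth.
- env.camera_model(name): a dict with "K" (3x3 intrinsics, pixels), "D" ([k1, k2, p1, p2, k3] as OpenCV has them; the pictures are not rectified), "rvec" (rotation vector, rad) and "tvec" (3), from world to camera coordinates, as OpenCV has them. Camera axes: x right, y down, z forward; pixel columns grow to the right and rows downward; lengths in m; the calibration is good to about 2 mm. A picture is of the moment at which its call begins: read the wrist's pose just before it. camera_model takes no time and is no camera call; for the wrist camera it gives the pose at the moment of the call.
- env.job_done(): hands the job in, once; it reports no verdict.
The state is a dict: "time_s": time; "joint_positions": joint angles; "qvel": joint speeds; "joint_torque": joint torques, N m; "eef_pos": TCP position; "tool_rot": TCP orientation; "contact_force": force on the tool from outside, world axes, zero at the start; "moment": the same for the moment, N m; "grip_width": opening from 0.0 (shut) to 1.0 (fully open).
Only numpy, scipy, OpenCV 4.12 (cv2) and the standard library are available. Lean on these libraries where they do the work, as an engineer would, in place of code of your own. Each camera call takes 0.05 s, during which the arm holds its last target.

### The job

Pull the drawer of the bench-top unit out to its stop. It only opens part of the way, so take the long microchip scanner by its handle, tip that end up and draw it out diagonally through the gap without forcing it against the unit, leaving the small box in the drawer and everything standing around undisturbed. Finish with the gripper still holding the scanner motionless in the air, about level with its display up and a good 10 cm higher than the unit's top, ready for a colleague to take.

Things in the scene. Friction and masses are not known exactly. Their poses are not given: they have to be found in the camera images.
- drawer_unit: Fixed low bench-top drawer unit, pale wood: 380 mm wide (y), 375 deep (x), 119 high. Origin: on the bench, middle of the carcass's lower front edge; x points into the unit (away from its front), z up. The top is 18 mm thick, its front edge at x = 0. At the drawer's stop the gap between drawer front and this edge is 170 mm; the drawer's rear stays under the top.
- unit_top_edge (a point): Middle of the lower front edge of the unit's top, at (0, 0, 101) mm of the unit: what lies behind it is under the top. On the rear half of the top (x from 180 mm) lies a fixed stack of paper pads, 30 mm high.
- drawer (a joint): Sliding of the drawer in m: 0 shut, grows as it is pulled out (towards the unit's -x), stop at 0.170. Starts shut or up to 25 mm open. Needs about 2 N plus light damping to slide and stays where it is left.
- drawer_front (a point): Middle of the upper inner edge of the drawer's front panel (panel 18 mm thick, 376 mm wide), 101 mm above the bench; moves with the drawer, unit's axes.
- drawer_floor (a point): Middle of the front edge of the drawer's inner floor (below the front panel's inner face), 26 mm above the bench; moves with the drawer, unit's axes. Inside, the drawer is 345 mm long (x) and 330 mm wide (y), side and rear walls up to 75 mm above the bench; an 8 mm divider along its centre line, up to 64 mm, makes a left and a right bay, each 161 mm wide.
- drawer_handle (a point): Middle of the drawer's steel bow handle: a round bar, 10 mm thick, 120 mm long along the unit's y, 80 mm above the bench, its centre line 35 mm before the drawer's front face (30 mm free space behind it). Moves with the drawer; its axes are the unit's axes.
- scanner: Loose grey microchip scanner, stiff, 270 mm long, 0.14 to 0.23 kg, in the left or right bay within 0.08 rad of the unit's x, handle to the drawer's front. Origin: under the handle, 75 mm from its end; x from handle to head, z up (display side). Handle: bar 30 mm wide, 30 high, x = -75 to 65 mm; flat head: 50 wide, 24 high, x = 65 to 195; undersides z = 0. Centre of mass near x = 40 mm.
- scanner_tail (a point): Middle of the end face of the scanner's handle, at (-75, 0, 15) mm of the scanner.
- tip_box: Bystander: small white plastic box 85 x 60 x 34 mm lying in the drawer's other bay; origin at the centre of its underside. Must stay in the drawer.
- reagent_bottle: Bystander: white bottle, 60 mm across and 150 mm high, on the bench to the left of the unit; origin at the centre of its foot.
- steel_dish: Bystander: steel bowl, 110 mm across and 45 mm high, on the bench to the right of the unit; origin at the centre of its foot.

How it is judged:
By the outcome, as a careful person would: the job done as asked, in the order asked, and still so for the second after the job is handed in, while the arm keeps its last pose, push and grip.
It also fails if it takes over 54 s, if anything falls off the work surface, if the arm or the gripper's body presses on something with over 40 N, if the wrist force passes 120 N, or if a joint passes its speed limit or range.

## Working session

There is one attempt and no reset: what is moved stays moved. The work goes in short steps, Python scripts to look and compute and a tool call to move; the robot and the scene stay as the last step left them, time stands still between calls to the robot, and variables do not carry over. Pictures are saved under pics/ and viewed, and the job is handed in when it is done.

Besides the shell and the picture viewer there is one more tool, called by a JSON object that holds its "api" and its "payload". step_arm: Moves the arm, as the interface text tells. Its arguments: {"type":"object","properties":{"deltas":{"type":"array","items":{"type":"array","items":{"type":"number"}}},"jaw":{"type":"number"},"squeeze":{"type":"number"}},"required":["deltas"]}

```bash
mkdir -p pics
python3 - <<'E'
from rig import env
import cv2,numpy as np
s=env.state();print(s); print(env.pinch_z)
for n in ["scene","top","wrist"]:
    m=env.camera_model(n);print(n,{k:np.round(v,3).tolist() for k,v in m.items()})
    cv2.imwrite(f"pics/{n}0.png",env.read_camera(n)[:,:,::-1])
E
```

```text
{'time_s': 0.0, 'joint_positions': array([-8.12073681e+01,  2.18430226e+01,  7.43831487e+01, -1.33533284e-03,
        8.38615315e+01, -1.23360947e+01]), 'qvel': array([ 0.0692908 , -0.01064587, -0.00678873, -0.03864218,  0.09692172,
       -0.01721263]), 'joint_torque': array([-2.18071822e-03, -4.37939107e+01, -2.24557096e+01,  7.12861447e-02,
        3.52514489e-02, -1.01985879e-04]), 'eef_pos': array([ 0.19820062, -0.51274242,  0.23812819]), 'tool_rot': array([[-9.32772059e-01, -2.56881413e-04,  3.60466670e-01],
       [-3.60466633e-01,  1.50917252e-03, -9.32770888e-01],
       [-3.04394891e-04, -9.99998828e-01, -1.50031114e-03]]), 'contact_force': array([-1.22290179,  0.26276036, -0.11254217]), 'moment': array([-0.00577899, -0.01867663, -0.02002751]), 'grip_width': 0.9989916180743336}
-0.0187
scene {'K': [[493.352, 0.0, 254.785], [0.0, 493.352, 189.362], [0.0, 0.0, 1.0]], 'D': [-0.089, 0.0, 0.0, 0.0, 0.0], 'rvec': [2.324, 0.758, -0.297], 'tvec': [-0.543, -0.211, 1.639]}
top {'K': [[466.553, 0.0, 252.249], [0.0, 466.553, 189.7], [0.0, 0.0, 1.0]], 'D': [-0.138, 0.0, 0.0, 0.0, 0.0], 'rvec': [2.159, -2.108, 0.127], 'tvec': [0.028, 0.657, 0.984]}
wrist {'K': [[286.252, 0.0, 251.43], [0.0, 286.252, 189.981], [0.0, 0.0, 1.0]], 'D': [0.004, 0.0, 0.0, 0.0, 0.0], 'rvec': [-2.387, 1.635, 0.241], 'tvec': [-0.55, -0.04, 0.389]}
```

View pics/scene0.png

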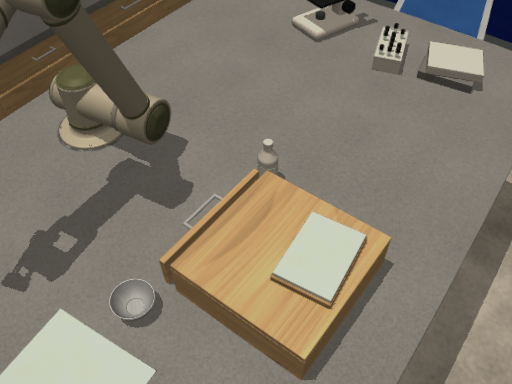

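View pics/top0.png

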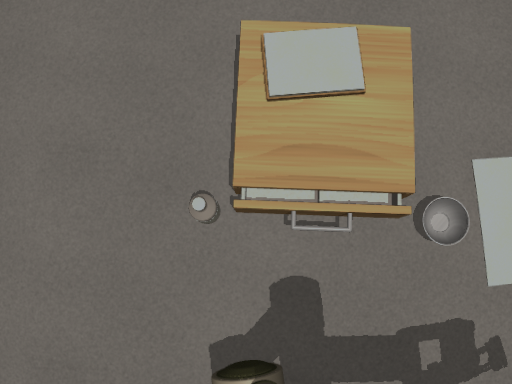

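View pics/wrist0.png

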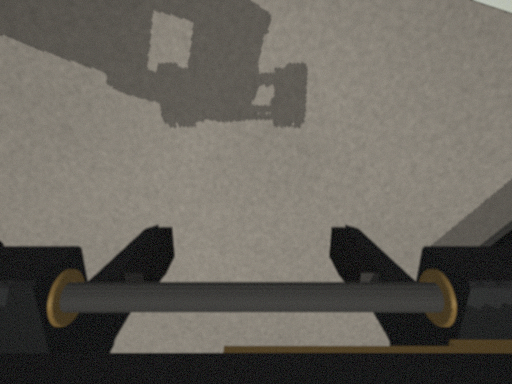

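Top view: the unit's top has its front corners at about (235,190) and (413,193) and its rear corners at (241,21) and (411,27). The handle bar is at row 229, columns 293–351. The bottle is at (203,207) and the dish at (446,221). The drawer is slightly open.

```bash
cat > h.py <<'E'
import cv2,numpy as np
from rig import env
def ray(m,uv):
    K,D=np.array(m["K"]),np.array(m["D"])
    p=cv2.undistortPoints(np.array([[uv]],float),K,D)[0,0]
    R=cv2.Rodrigues(np.array(m["rvec"],float))[0];t=np.array(m["tvec"],float).ravel()
    return -R.T@t, R.T@np.array([p[0],p[1],1.])
def onz(m,uv,z):
    c,d=ray(m,uv);return c+d*(z-c[2])/d[2]
def proj(m,P):
    return cv2.projectPoints(np.array(P,float).reshape(-1,3),np.array(m["rvec"],float),np.array(m["tvec"],float),np.array(m["K"]),np.array(m["D"]))[0].reshape(-1,2)
def pic(n,name,crop=None,sc=1):
    im=env.read_camera(n)[:,:,::-1]
    if crop: x0,y0,x1,y1=crop; im=im[y0:y1,x0:x1]
    im=cv2.resize(im,None,fx=sc,fy=sc,interpolation=cv2.INTER_CUBIC)
    cv2.imwrite(f"pics/{name}.png",im);return im
E
python3 - <<'E'
from h import *
m=env.camera_model("top")
im=cv2.imread("pics/top0.png")
cv2.imwrite("pics/top0c.png",cv2.resize(im[170:250,180:480],None,fx=2.6,fy=2.6,interpolation=cv2.INTER_CUBIC))
hsv=cv2.cvtColor(im,cv2.COLOR_BGR2HSV)
mask=cv2.inRange(hsv,(8,90,60),(30,255,255))
for lab,x,y0,y1 in [("col",c,150,215) for c in (250,270,380,400)]:
    print(x,''.join('#' if v else '.' for v in mask[y0:y1,x]))
for lab,z,p in [("FL",.119,(235,190)),("FR",.119,(413,193)),("BL",.119,(241,21)),("BR",.119,(411,27)),("hL",.085,(293,229)),("hR",.085,(351,230.5)),("bott",.15,(199,204)),("dish",.045,(446,221))]:
    print(lab,onz(m,p,z).round(4))
E
```

```text
250 ######################################............#############..
270 ######################################.............############..
380 ##########################################.............##########
400 ###########################################.............########.
FL [0.6441 0.077  0.119 ]
FR [ 0.646  -0.2921  0.119 ]
BL [1.0233 0.0763 0.119 ]
BR [ 1.0204 -0.3035  0.119 ]
hL [ 0.5687 -0.0456  0.085 ]
hR [ 0.5681 -0.1682  0.085 ]
bott [0.6098 0.1459 0.15  ]
dish [ 0.5954 -0.3906  0.045 ]
```

View pics/top0c.png

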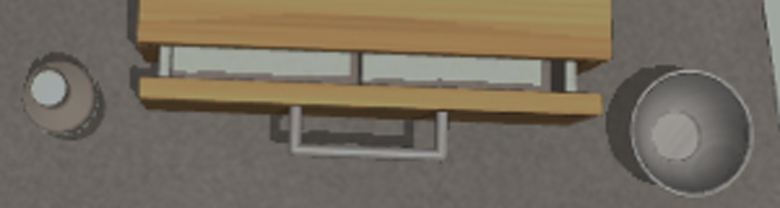

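Run:
```python
from h import *
m=env.camera_model("top"); print("cam",ray(m,(256,192))[0])
im=cv2.imread("pics/top0.png")
v=cv2.cvtColor(im,cv2.COLOR_BGR2HSV)
for x in (250,300,350,395):
    print(x,[tuple(int(a) for a in im[y,x]) for y in range(184,216)][::1])
cv2.imwrite("pics/a.png",cv2.resize(im[15:215,225:425],None,fx=3,fy=3,interpolation=cv2.INTER_CUBIC))
g=v[:,:,2].astype(int)
# handle bar peak rows
for x in range(297,350,8):
    col=g[218:238,x]; print(x,col.tolist())
```

```text
cam [0.50688256 0.01442145 1.06916213]
250 [(84, 129, 158), (85, 130, 158), (71, 108, 137), (43, 66, 85), (146, 152, 148), (160, 166, 160), (157, 166, 160), (155, 165, 160), (156, 166, 161), (156, 166, 160), (155, 166, 161), (157, 165, 160), (163, 166, 160), (119, 125, 129), (100, 107, 116), (87, 93, 100), (82, 117, 145), (85, 129, 157), (87, 132, 159), (87, 132, 159), (88, 133, 158), (90, 137, 158), (92, 140, 159), (92, 139, 159), (48, 75, 90), (33, 51, 66), (34, 51, 66), (33, 51, 66), (45, 60, 73), (86, 93, 99), (96, 101, 106), (97, 102, 108)]
300 [(82, 125, 158), (82, 125, 159), (82, 125, 158), (85, 129, 159), (61, 93, 117), (61, 79, 91), (140, 150, 149), (153, 163, 161), (156, 165, 161), (158, 166, 161), (159, 166, 161), (159, 166, 161), (155, 165, 161), (154, 164, 160), (153, 163, 160), (113, 120, 125), (100, 107, 115), (81, 87, 94), (79, 116, 146), (84, 128, 158), (86, 131, 158), (87, 134, 158), (88, 135, 159), (90, 137, 159), (93, 142, 159), (93, 142, 159), (48, 74, 87), (34, 50, 65), (31, 48, 62), (34, 53, 68), (48, 64, 78), (93, 99, 105)]
350 [(83, 125, 158), (83, 126, 158),
[... 966 characters left out ...]
 66)]
297 [107, 107, 106, 73, 66, 65, 65, 87, 125, 156, 138, 114, 107, 108, 109, 108, 108, 109, 106, 106]
305 [105, 104, 74, 67, 67, 67, 67, 81, 117, 149, 153, 125, 97, 106, 109, 109, 109, 105, 105, 105]
313 [103, 105, 108, 76, 69, 69, 69, 101, 108, 136, 163, 132, 96, 108, 106, 105, 106, 105, 106, 106]
321 [104, 103, 104, 72, 69, 68, 68, 69, 92, 128, 159, 135, 110, 104, 106, 107, 106, 105, 104, 103]
329 [107, 104, 106, 108, 72, 68, 66, 67, 79, 121, 152, 151, 121, 89, 103, 104, 104, 102, 102, 104]
337 [66, 66, 68, 69, 71, 70, 68, 67, 63, 111, 138, 164, 128, 92, 105, 103, 102, 105, 106, 106]
345 [105, 106, 104, 102, 105, 105, 107, 108, 105, 94, 132, 159, 132, 109, 110, 109, 108, 107, 105, 105]
```

View pics/a.png

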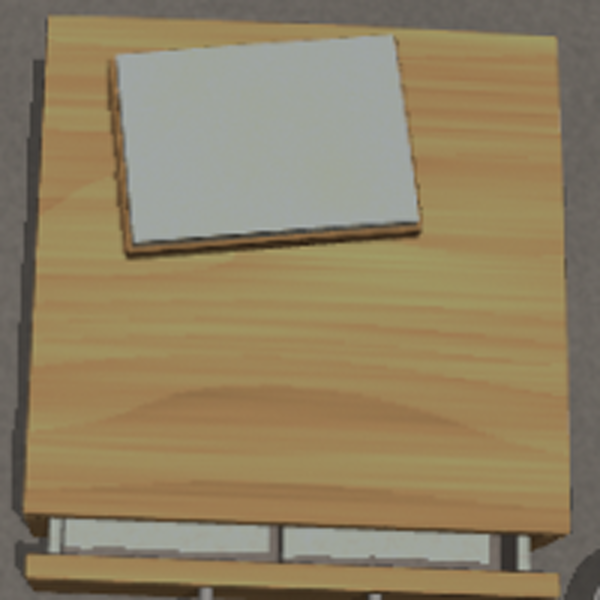

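Run:
```python
from h import *
m=env.camera_model("top")
P=[onz(m,p,.119) for p in [(233,186.6),(415.3,193),(241.3,20.3),(410.3,27.3)]]
for p in P: print(p.round(4))
FL,FR,BL,BR=P
for a,b in((FL,FR),(BL,BR)): print("yaw",np.degrees(np.arctan2((a-b)[0],-(a-b)[1]))%180-180 , np.linalg.norm(a-b))
for a,b in((BL,FL),(BR,FR)): print("yaw",np.degrees(np.arctan2((a-b)[1],(a-b)[0])),np.linalg.norm(a-b))
a,b=[onz(m,p,.080) for p in [(297,227.2),(345,229.4)]];print("handle",a,b,np.degrees(np.arctan2(-(a-b)[0],(a-b)[1])))
a,b=[onz(m,p,.080) for p in [(292.5,227.2),(351.5,229.6)]];print("handle ends",a,b,(a+b)/2)
a,b=[onz(m,p,.101) for p in [(250,208),(395,213.2)]];print("front outer",a,b)
a,b=[onz(m,p,.101) for p in [(250,200),(395,205.7)]];print("front inner",a,b)
```

```text
[0.6511 0.0814 0.119 ]
[ 0.6461 -0.297   0.119 ]
[1.025  0.0756 0.119 ]
[ 1.0196 -0.3018  0.119 ]
yaw -0.7501704593547629 0.3784405709848932
yaw -0.8245030295747995 0.377485971606361
yaw -0.8781737083876064 0.37396768021072346
yaw -0.731846230097769 0.3734770354878245
handle [ 0.57305921 -0.05427634  0.08      ] [ 0.57052924 -0.15628739  0.08      ] -1.42069620690152
handle ends [ 0.57284705 -0.04474432  0.08      ] [ 0.57037496 -0.17016854  0.08      ] [ 0.57161101 -0.10745643  0.08      ]
front outer [0.60944483 0.04568787 0.101     ] [ 0.60505367 -0.25838199  0.101     ]
front inner [0.62625911 0.04613457 0.101     ] [ 0.6208702 -0.2586183  0.101    ]
```

```bash
cat >> h.py <<'E'
O=np.array([.6486,-.1078,0]);YAW=np.radians(-.8)
UX=np.array([np.cos(YAW),np.sin(YAW),0]);UY=np.array([-np.sin(YAW),np.cos(YAW),0]);UZ=np.array([0,0,1.])
U=np.stack([UX,UY,UZ],1)
def w(u): return O+U@np.array(u)
def st():
    s=env.state();print("t",round(s["time_s"],2),"unit tcp mm",(1e3*U.T@(s["eef_pos"]-O)).round(1),"F",s["contact_force"].round(1),"M",s["moment"].round(2),"g",round(s["grip_width"]*88.1,1),"tool z ang",np.degrees(np.arctan2(s["tool_rot"][1,2],s["tool_rot"][0,2])).round(2),"tilt",s["tool_rot"][:,1].round(3));return s
def go(u):
    s=env.state();d=s["tool_rot"].T@(w(u)-s["eef_pos"]);print("delta mm",(1e3*d).round(1))
E
python3 - <<'E'
from h import *
st();go((-.057,0,.18))
E
```

```text
t 0.15 unit tcp mm [-444.7 -411.3  238.3] F [0.2 0.4 0.2] M [-0.    0.02 -0.  ] g 88.3 tool z ang -68.87 tilt [-0.     0.001 -1.   ]
delta mm [-513.2   58.7 -236.7]
```

{"api": "step_arm", "payload": {"deltas": [[-25, 3, -12, 1], [-70, 8, -32, 3], [-120, 14, -55, 5], [-170, 20, -78, 7], [-220, 25, -101, 9], [-270, 31, -124, 11], [-320, 37, -147, 13], [-370, 42, -170, 15], [-420, 48, -193, 17], [-465, 53, -214, 19], [-495, 57, -228, 21], [-513, 59, -237, 22], [-513, 59, -237, 22], [-513, 59, -237, 22]], "jaw": 0, "squeeze": 20}}

```text
time_s: 1.9
eef_pos: [0.5909, -0.1076, 0.1797]
tool_rot: [[-1.0, -0.0, -0.015], [0.015, -0.0, -1.0], [0.0, -1.0, 0.0]]
contact_force: [0.4, 0.4, -0.4]
grip_width: -0.001
```

Run:
```python
from h import *
st();go((-.057,0,.06));pic("wrist","w1")
print(proj(env.camera_model("wrist"),[w((-.077,y,.08)) for y in(-.06,0,.06)]).round(0))
```

```text
t 1.9 unit tcp mm [-57.7  -0.6 179.7] F [ 0.4  0.4 -0.4] M [ 0.01 -0.01  0.05] g -0.1 tool z ang -90.87 tilt [-0. -0. -1.]
delta mm [ -0.8 119.7  -0.6]
[[316. 210.]
 [250. 210.]
 [185. 210.]]
```

View pics/w1.png

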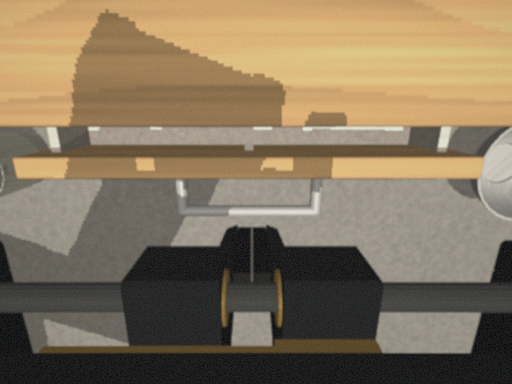

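The handle bar shows at row 210, columns 180–320, where I predicted it. I'll go down between the bar and the front panel.

{"api": "step_arm", "payload": {"deltas": [[0, 20, 0, 0], [0, 45, 0, 0], [0, 70, 0, 0], [0, 88, 0, 0], [0, 100, 0, 0], [0, 110, 0, 0], [0, 118, 0, 0], [0, 120, 0, 0], [0, 120, 0, 0]]}}

```text
time_s: 3.08
eef_pos: [0.5915, -0.107, 0.06]
tool_rot: [[-1.0, 0.0, -0.015], [0.015, -0.0, -1.0], [-0.0, -1.0, 0.0]]
contact_force: [-0.7, 0.1, 0.2]
grip_width: 0.006
```

Run:
```python
from h import *
st();pic("wrist","w2")
```

```text
t 3.08 unit tcp mm [-57.1  -0.   60. ] F [-0.7  0.1  0.2] M [ 0.04  0.04 -0.03] g 0.5 tool z ang -90.87 tilt [ 0. -0. -1.]
```

View pics/w2.png

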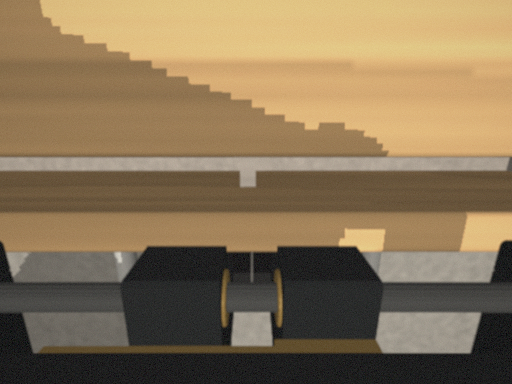

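The fingers are behind the bar with no contact. Pulling now.

{"api": "step_arm", "payload": {"deltas": [[4, 0, 0, 0], [9, 0, 0, 0], [16, 0, 0, 0], [26, 0, 0, 0], [38, 0, 0, 0], [51, 0, 0, 0], [64, 0, 0, 0], [77, 0, 0, 0], [90, 0, 0, 0], [102, 0, 0, 0], [113, 0, 0, 0], [122, 0, 0, 0], [129, 0, 0, 0], [135, 0, 0, 0], [139, 0, 0, 0], [141, 0, 0, 0]]}}

```text
time_s: 5.12
eef_pos: [0.4502, -0.1048, 0.0597]
tool_rot: [[-1.0, -0.0, -0.015], [0.015, 0.0, -1.0], [0.0, -1.0, -0.0]]
contact_force: [2.1, -0.1, -0.5]
grip_width: 0.005
```

{"api": "step_arm", "payload": {"deltas": [[2, 0, 0, 0], [4, 0, 0, 0], [6, 0, 0, 0], [8, 0, 0, 0]]}}

```text
time_s: 5.62
eef_pos: [0.4422, -0.1047, 0.0597]
tool_rot: [[-1.0, -0.0, -0.015], [0.015, 0.0, -1.0], [0.0, -1.0, -0.0]]
contact_force: [1.8, 0.3, -0.5]
grip_width: 0.007
```

Run:
```python
from h import *
st()
```

```text
t 5.62 unit tcp mm [-2.064e+02  2.000e-01  5.970e+01] F [ 1.8  0.3 -0.5] M [ 0.02 -0.32 -0.01] g 0.6 tool z ang -90.87 tilt [-0.  0. -1.]
```

{"api": "step_arm", "payload": {"deltas": [[1, 0, 0, 0], [2, 0, 0, 0], [3, 0, 0, 0], [4, 0, 0, 0]]}}

```text
time_s: 6.12
eef_pos: [0.4419, -0.1049, 0.06]
tool_rot: [[-1.0, 0.009, -0.017], [0.017, -0.001, -1.0], [-0.009, -1.0, 0.001]]
contact_force: [23.6, 8.0, -13.8]
grip_width: 0.012
```

At the stop, with 23 N on the hook. I'll back off, lift and look.

{"api": "step_arm", "payload": {"deltas": [[-3, 0, 0, 0], [-6, 0, 0, 0], [-9, 0, 0, 0], [-9, 0, 0, 0], [-9, -15, 0, 0], [-9, -40, 0, 0], [-9, -80, 0, 0], [-9, -130, 0, 0], [-9, -180, 0, 0], [-9, -220, 0, 0], [-9, -240, 0, 0], [-9, -240, 0, 0]], "jaw": 60}}

```text
time_s: 7.62
eef_pos: [0.4474, -0.1049, 0.3005]
tool_rot: [[-1.0, 0.002, -0.015], [0.015, -0.001, -1.0], [-0.002, -1.0, 0.001]]
contact_force: [0.1, -0.3, -0.8]
grip_width: 0.679
```

Run:
```python
from h import *
st();pic("wrist","w3");pic("top","t3",(180,120,480,345),2.6)
```

```text
t 7.62 unit tcp mm [-2.012e+02  1.000e-01  3.005e+02] F [ 0.1 -0.3 -0.8] M [-0.    0.   -0.01] g 59.8 tool z ang -90.87 tilt [ 0.002 -0.001 -1.   ]
```

View pics/w3.png

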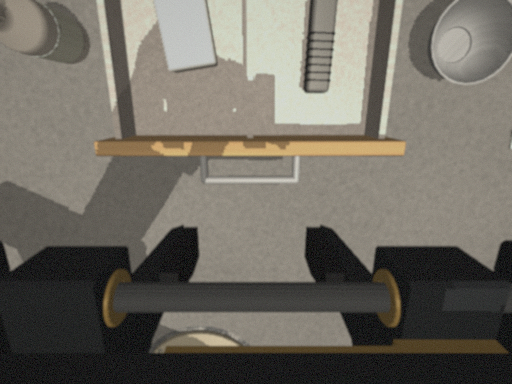

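View pics/t3.png

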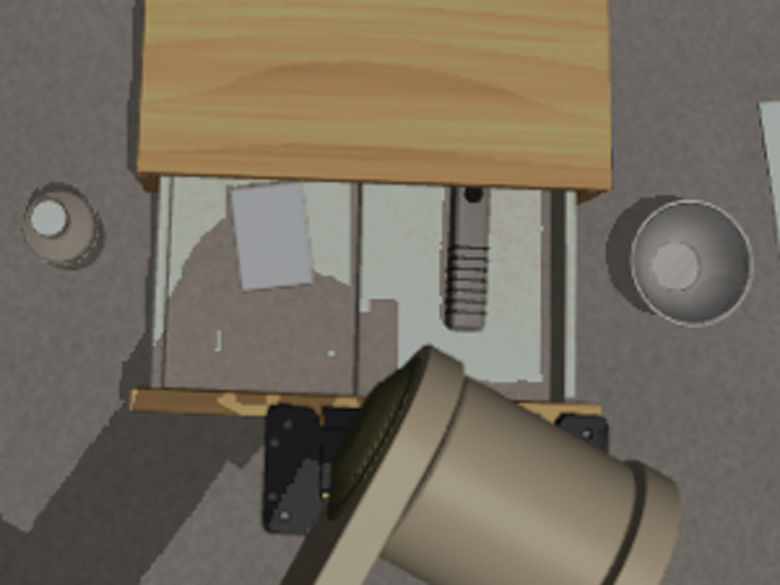

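Run:
```python
from h import *
m=env.camera_model("wrist")
def u(m,p,z): return (1e3*U.T@(onz(m,p,z)-O)).round(1)
im=cv2.imread("pics/w3.png")
cv2.imwrite("pics/w3c.png",cv2.resize(im[0:165,250:400],None,fx=3.6,fy=3.6,interpolation=cv2.INTER_CUBIC))
print("front inner",u(m,(130,138),.101),u(m,(370,138),.101),"outer",u(m,(130,156),.101))
print("handle",u(m,(250,181),.08))
t=env.camera_model("top")
f=lambda x,y:(x/2.6+180-.3,y/2.6+120-.3)
for p in[(446,322),(485,325),(453,190),(490,190),(465,330)]: print("top",p,u(t,f(*p),.056))
print("box", [u(t,f(*p),.06) for p in[(244,290),(313,284),(228,188),(302,182)]])
```

```text
front inner [-166.7  144.2  101. ] [-166.8 -140.2  101. ] outer [-188.3  146.9  101. ]
handle [-225.1    2.2   80. ]
top (446, 322) [-106.   -67.8   56. ]
top (485, 325) [-107.4 -100.6   56. ]
top (453, 190) [  5.3 -72.3  56. ]
top (490, 190) [   6.4 -103.9   56. ]
top (465, 330) [-112.1  -83.8   56. ]
box [array([-85.5, 101.4,  60. ]), array([-78.4,  44.3,  60. ]), array([ -0.5, 117.8,  60. ]), array([ 6.9, 55.8, 60. ])]
```

View pics/w3c.png

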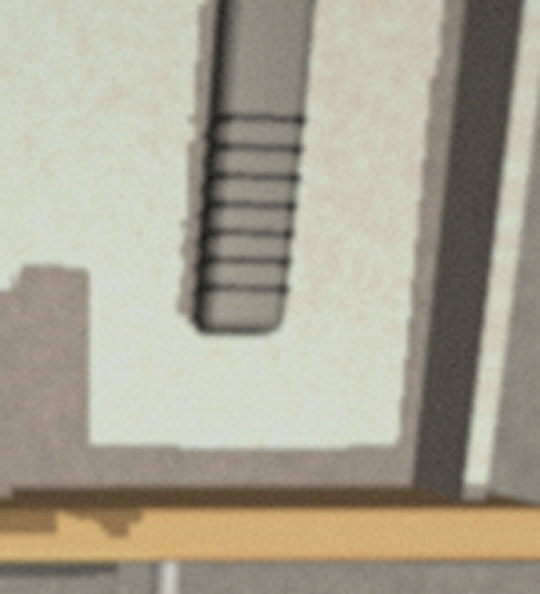

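Run:
```python
from h import *
m=env.camera_model("wrist")
def u(m,p,z): return (1e3*U.T@(onz(m,p,z)-O)).round(1)
f=lambda x,y:(x/3.6+250-.35,y/3.6-.35)
for p in[(208,327),(280,327),(215,150),(299,150),(232,5),(312,5)]: print(p,u(m,f(*p),.056))
st()
go((-.081,-.085,.20)); go((-.081,-.085,.0303))
# world xy of things, waypoints
for n,th,xh in [("0",0,159),("A",11,155),("B",11,105),("C",19,97),("D",30,50),("E",45,-20),("F",47,-60)]:
    t=np.radians(th);print(n,"grip x",round(xh-240*np.cos(t)+23*np.sin(t),1),"tcp z",round(26+240*np.sin(t)+23*np.cos(t)-18.7,1))
```

```text
(208, 327) [-111.7  -71.4   56. ]
(280, 327) [-111.7  -97.    56. ]
(215, 150) [-54.9 -70.6  56. ]
(299, 150) [-55.  -99.1  56. ]
(232, 5) [-12.1 -73.6  56. ]
(312, 5) [-12.2 -99.8  56. ]
t 7.72 unit tcp mm [-201.7    0.3  298.7] F [-0.5 -0.9  0.4] M [ 0.04  0.03 -0.01] g 59.9 tool z ang -90.87 tilt [-0.002  0.001 -1.   ]
delta mm [-120.9   98.4   85.2]
delta mm [-121.2  268.1   85.4]
0 grip x -81.0 tcp z 30.3
A grip x -76.2 tcp z 75.7
B grip x -126.2 tcp z 75.7
C grip x -122.4 tcp z 107.2
D grip x -146.3 tcp z 147.2
E grip x -173.4 tcp z 193.3
F grip x -206.9 tcp z 198.5
```

The scanner is in the right bay: tail at x ≈ -111, centre line y ≈ -85, yaw about -1.6° to the unit. I'll grip the handle 30 mm from its end.

{"api": "step_arm", "payload": {"deltas": [[-15, 5, 10, 0.5], [-45, 20, 32, 1], [-80, 45, 56, 1.6], [-108, 75, 76, 1.6], [-121, 100, 85, 1.6], [-121, 135, 85, 1.6], [-121, 170, 85, 1.6], [-121, 200, 85, 1.6], [-121, 220, 85, 1.6], [-121, 232, 85, 1.6], [-121, 235, 85, 1.6], [-121, 235, 85, 1.6]]}}

```text
time_s: 9.22
eef_pos: [0.5673, -0.1918, 0.0649]
tool_rot: [[-0.999, 0.0, -0.043], [0.043, -0.0, -0.999], [-0.0, -1.0, 0.0]]
contact_force: [-0.2, 0.2, 0.8]
grip_width: 0.681
```

Run:
```python
from h import *
st();go((-.081,-.085,.0303));pic("wrist","w4")
```

```text
t 9.22 unit tcp mm [-80.1 -85.2  64.9] F [-0.2  0.2  0.8] M [0.04 0.04 0.01] g 60.0 tool z ang -92.47 tilt [ 0. -0. -1.]
delta mm [ 0.9 34.6 -0.1]
```

View pics/w4.png

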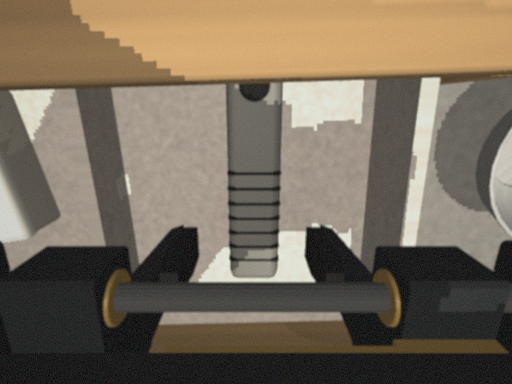

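The handle sits centred between the fingers (columns 231–278, tail at row 275). Next I lower and close gently.

{"api": "step_arm", "payload": {"deltas": [[1, 12, 0, 0], [1, 22, 0, 0], [1, 30, 0, 0], [1, 34, 0, 0], [1, 34, 0, 0]]}}

```text
time_s: 9.9
eef_pos: [0.566, -0.1916, 0.0305]
tool_rot: [[-0.999, -0.0, -0.043], [0.043, 0.0, -0.999], [0.0, -1.0, -0.0]]
contact_force: [0.4, -0.5, -0.3]
grip_width: 0.68
```

{"api": "step_arm", "payload": {"deltas": [[0, 0, 0, 0], [0, 0, 0, 0], [0, 0, 0, 0], [0, 0, 0, 0], [0, 0, 0, 0]], "jaw": 20, "squeeze": 7}}

```text
time_s: 10.52
eef_pos: [0.5661, -0.1917, 0.0309]
tool_rot: [[-0.999, 0.0, -0.043], [0.043, -0.0, -0.999], [-0.0, -1.0, 0.0]]
contact_force: [-0.2, 0.0, 1.8]
grip_width: 0.341
```

{"api": "step_arm", "payload": {"deltas": [[0, -4, 0, 0], [0, -9, 0, 0], [-1, -15, 0, 0], [-2, -21, 0, 0], [-3, -27, 0, 0], [-3, -33, 0, 0], [-4, -39, 0, 0], [-4, -43, 0, 0], [-4, -44, 0, 0]]}}

```text
time_s: 11.65
eef_pos: [0.5701, -0.1918, 0.075]
tool_rot: [[-0.999, 0.0, -0.043], [0.043, -0.0, -0.999], [-0.0, -1.0, 0.0]]
contact_force: [-0.6, -0.3, -2.0]
grip_width: 0.341
```

Run:
```python
from h import *
st();pic("wrist","w5");pic("scene","s5",(150,100,420,330),2.8)
```

```text
t 11.65 unit tcp mm [-77.3 -85.1  75. ] F [-0.6 -0.3 -2. ] M [0.  0.1 0. ] g 30.0 tool z ang -92.47 tilt [ 0. -0. -1.]
```

View pics/w5.png

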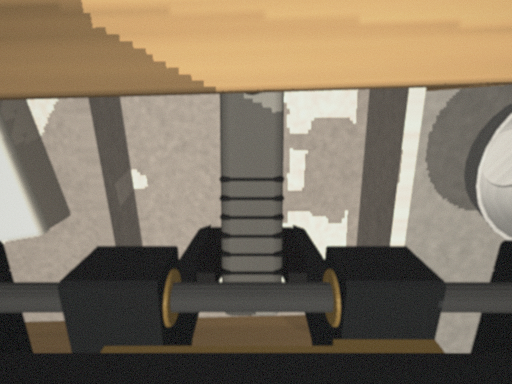

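View pics/s5.png

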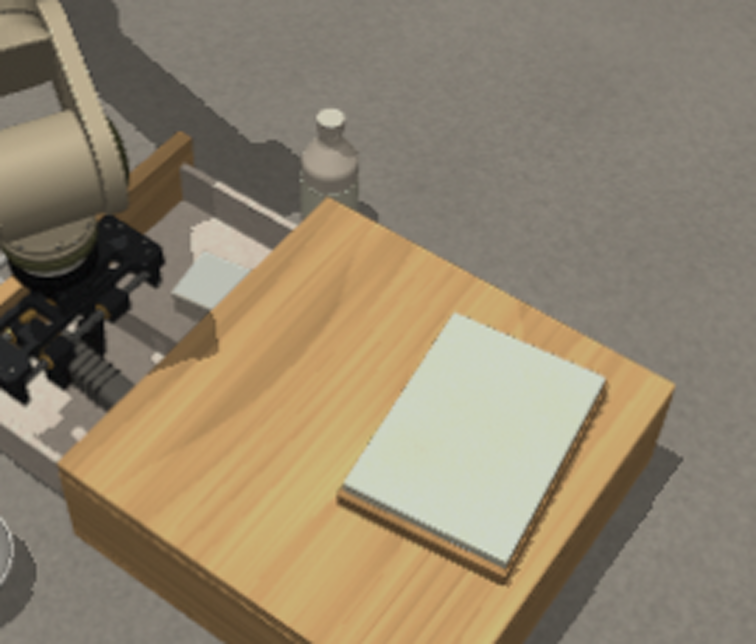

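Run:
```python
from h import *
for n in ("w4","w5"):
    im=cv2.imread(f"pics/{n}.png");g=cv2.GaussianBlur(im,(3,3),0).astype(int).sum(2)
    for y in (100,112,130,150,165):
        print(n,y,[int(v) for v in g[y-1:y+2,212:294].mean(0)//3])
cv2.imwrite("pics/w5c.png",cv2.resize(cv2.imread("pics/w5.png")[80:300,180:330],None,fx=2.7,fy=2.7,interpolation=cv2.INTER_CUBIC))
```

```text
w4 100 [157, 156, 155, 155, 153, 153, 154, 155, 156, 156, 156, 156, 152, 136, 107, 84, 80, 86, 92, 95, 98, 102, 105, 106, 106, 107, 108, 107, 106, 106, 107, 106, 102, 97, 90, 81, 72, 65, 59, 54, 52, 49, 47, 47, 50, 53, 59, 66, 74, 85, 99, 114, 126, 133, 142, 151, 156, 157, 157, 158, 156, 149, 136, 125, 119, 118, 120, 117, 110, 116, 144, 173, 190, 200, 210, 216, 216, 216, 217, 218, 219, 219]
w4 112 [160, 160, 159, 160, 159, 158, 157, 157, 157, 157, 157, 157, 153, 139, 112, 88, 81, 85, 89, 94, 99, 102, 104, 106, 106, 106, 106, 106, 106, 105, 105, 106, 105, 105, 106, 106, 106, 106, 105, 105, 105, 105, 105, 105, 105, 105, 106, 106, 105, 105, 104, 103, 104, 105, 105, 104, 103, 103, 103, 104, 103, 101, 98, 95, 91, 87, 82, 78, 80, 96, 125, 145, 152, 154, 153, 152, 152, 151, 158, 180, 205, 218]
w4 130 [155, 156, 158, 160, 160, 159, 158, 158, 157, 156, 155, 154, 154, 151, 133, 102, 81, 80, 87, 92, 97, 101, 103, 105, 105, 105, 105, 105, 105, 106, 106, 105, 105, 105, 105, 104, 105, 105, 105, 104, 104, 104, 104, 105, 105, 105, 104, 104, 103, 103, 104, 105, 104, 104, 104, 105, 104, 104, 104, 103,
[... 2244 characters left out ...]
106, 106, 106, 106, 105, 104, 105, 104, 104, 104, 105, 105, 105, 105, 104, 104, 105, 105, 104, 104, 104, 104, 104, 105, 104, 104, 104, 104, 105, 105, 105, 105, 104, 104, 104, 105, 105, 105, 104, 104, 103, 101, 98, 95, 93, 91, 89, 85, 82, 93, 120, 147, 159, 161, 161, 170, 192, 216, 226, 222, 212]
w5 165 [160, 160, 160, 160, 161, 162, 161, 151, 126, 97, 84, 87, 92, 95, 97, 99, 102, 104, 106, 106, 106, 105, 105, 105, 105, 105, 106, 105, 105, 106, 106, 105, 104, 104, 104, 105, 105, 104, 104, 104, 105, 104, 104, 104, 104, 104, 104, 104, 104, 104, 104, 104, 104, 104, 104, 104, 105, 104, 103, 103, 104, 104, 101, 98, 97, 94, 91, 88, 84, 84, 101, 130, 153, 160, 160, 160, 169, 191, 216, 228, 228, 226]
```

View pics/w5c.png

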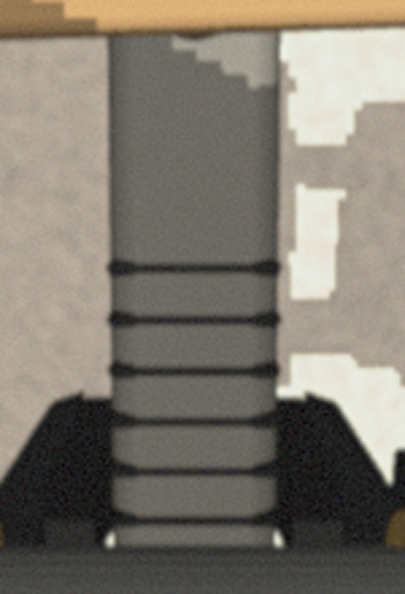

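```bash
cat >> h.py <<'E'
def tilt(png,m,rows,x0,x1,thr=118):
    im=cv2.imread(png);g=cv2.GaussianBlur(im,(3,3),0).astype(float).mean(2)
    P=[]
    for y in rows:
        r=g[y]; c=(x0+x1)//2
        a=c
        while a>x0 and r[a]<thr:a-=1
        a+= (r[a]-thr)/(r[a]-r[a+1]+1e-9)
        b=c
        while b<x1 and r[b]<thr:b+=1
        b-= (r[b]-thr)/(r[b]-r[b-1]+1e-9)
        C,d1=ray(m,(a,y));_,d2=ray(m,(b,y))
        k=.030/np.linalg.norm(d2-d1);P.append(U.T@(C+k*(d1+d2)/2-O))
    P=np.array(P);s=np.polyfit(P[:,0],P[:,2],1);print("tilt deg (tail up +)",-np.degrees(np.arctan(s[0])),"mean z",P[:,2].mean(),"x",P[0,0],P[-1,0])
E
python3 - <<'E'
from h import *
m=env.camera_model("wrist")
tilt("pics/w5.png",m,range(120,225,3),200,310)
# w4 pose: shift camera (same orientation) 
m4=dict(m);R=cv2.Rodrigues(np.array(m["rvec"],float))[0]
d=np.array([.5673-.5701,0,.0649-.075]);m4["tvec"]=np.array(m["tvec"]).ravel()-R@d
tilt("pics/w4.png",m4,range(112,168,3),210,300)
E
```

```text
tilt deg (tail up +) 13.33357039398962 mean z 0.08614729556577858 x -0.010996922681667173 -0.05942293119029569
tilt deg (tail up +) 0.4480445362589582 mean z 0.050448297840039284 x -0.010657986861632534 -0.04002920287876839
```

The tail is about 11–13° up and pivoting passively as planned, with light forces. Next I slide it forward and tip it further.

{"api": "step_arm", "payload": {"deltas": [[3, 0, 0, 0], [8, 0, 0, 0], [15, 0, 0, 0], [22, 0, 0, 0], [29, 0, 0, 0], [36, 0, 0, 0], [42, 0, 0, 0], [46, 0, 0, 0], [47, -2, 0, 0], [47, -6, 0, 0], [46, -11, 0, 0], [46, -17, 0, 0], [45, -23, 0, 0], [45, -28, 0, 0], [45, -31, 0, 0], [45, -31, 0, 0]]}}

```text
time_s: 13.75
eef_pos: [0.5251, -0.1898, 0.1059]
tool_rot: [[-0.999, 0.0, -0.043], [0.043, -0.0, -0.999], [-0.0, -1.0, 0.0]]
contact_force: [-0.7, 0.5, -0.5]
grip_width: 0.339
```

Run:
```python
from h import *
st();pic("wrist","w6");m=env.camera_model("wrist");tilt("pics/w6.png",m,range(150,225,3),200,310)
```

```text
t 13.75 unit tcp mm [-122.4  -83.8  105.9] F [-0.7  0.5 -0.5] M [ 0.04  0.07 -0.03] g 29.9 tool z ang -92.47 tilt [ 0. -0. -1.]
tilt deg (tail up +) 16.69782253006705 mean z 0.11207367740779071 x -0.07124599527515828 -0.1068331790356222
```

View pics/w6.png

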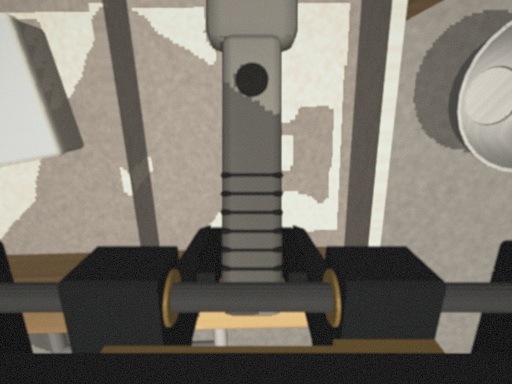

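{"api": "step_arm", "payload": {"deltas": [[1, -4, 0, 0], [4, -9, 0, 0], [8, -15, 0, 0], [12, -21, 0, 0], [16, -27, 0, 0], [20, -34, 0, 0], [24, -40, 0, 0], [28, -47, 0, 0], [32, -54, 0, 0], [37, -61, 0, 0], [42, -69, 0, 0], [47, -77, 0, 0], [51, -83, 0, 0], [56, -86, 0, 0], [62, -88, 0, 0], [68, -90, 0, 0], [75, -91, 0, 0], [80, -91, 0, 0], [84, -91, 0, 0], [84, -91, 0, 0]]}}

```text
time_s: 16.3
eef_pos: [0.4409, -0.1862, 0.1968]
tool_rot: [[-0.999, -0.0, -0.043], [0.043, -0.0, -0.999], [0.0, -1.0, 0.0]]
contact_force: [-0.4, 0.9, -1.0]
grip_width: 0.34
```

Run:
```python
from h import *
st();pic("wrist","w7");m=env.camera_model("wrist");tilt("pics/w7.png",m,range(190,225,3),200,310)
pic("scene","s7",(100,50,420,330),2.1)
```

```text
t 16.3 unit tcp mm [-206.5  -81.3  196.8] F [-0.4  0.9 -1. ] M [-0.    0.13  0.  ] g 30.0 tool z ang -92.48 tilt [-0. -0. -1.]
tilt deg (tail up +) 41.28683347028239 mean z 0.19964304217581189 x -0.17647166809087186 -0.1915170750060883
```

View pics/w7.png

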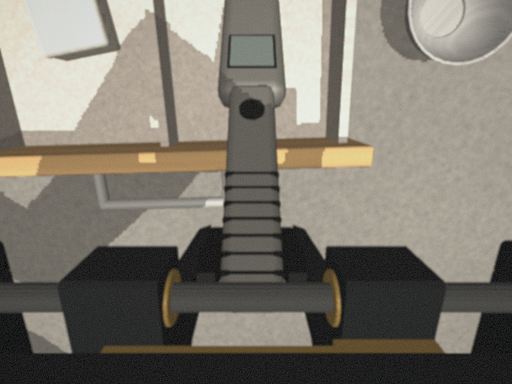

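View pics/s7.png

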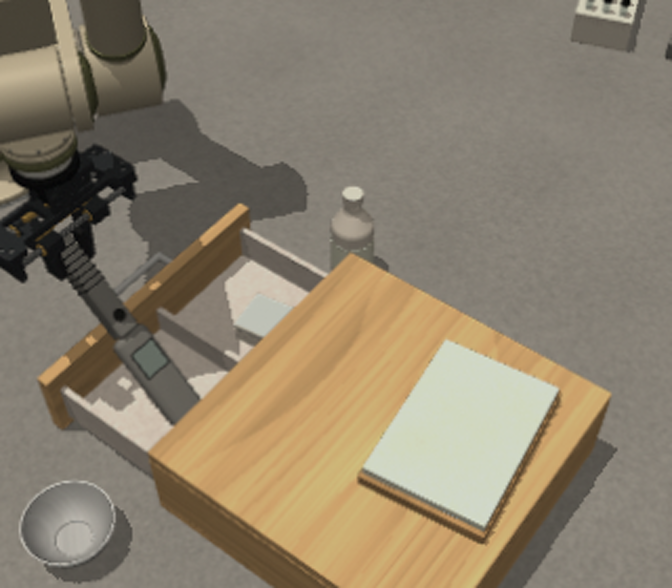

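It is diagonal at about 45° through the gap with the head clear of the top's edge. I'll clamp firmly and lift.

{"api": "step_arm", "payload": {"deltas": [[0, 0, 0, 0], [0, 0, 0, 0], [0, 0, 0, 0], [0, 0, 0, 0]], "jaw": 20, "squeeze": 60}}

```text
time_s: 16.9
eef_pos: [0.4412, -0.1862, 0.1967]
tool_rot: [[-0.999, 0.0, -0.043], [0.043, 0.0, -0.999], [-0.0, -1.0, -0.0]]
contact_force: [-0.4, 0.6, -1.2]
grip_width: 0.332
```

{"api": "step_arm", "payload": {"deltas": [[2, -3, 0, 0], [5, -8, 0, 0], [10, -16, 0, 0], [15, -28, 0, 0], [20, -44, 0, 0], [20, -64, 0, 0], [20, -88, 0, 0], [20, -113, 0, 0], [20, -138, 0, 0], [20, -160, 0, 0], [20, -178, 0, 0], [20, -190, 0, 0], [20, -195, 0, 0], [20, -195, 0, 0], [20, -195, 0, 0]]}}

```text
time_s: 18.77
eef_pos: [0.4211, -0.1853, 0.3912]
tool_rot: [[-0.999, -0.001, -0.043], [0.043, 0.001, -0.999], [0.001, -1.0, -0.001]]
contact_force: [0.3, -0.1, -1.9]
grip_width: 0.336
```

Run:
```python
from h import *
st();pic("wrist","w8");pic("scene","s8",None,1.5);pic("top","t8",None,1.5)
m=env.camera_model("wrist");tilt("pics/w8.png",m,range(190,225,3),200,310)
```

```text
t 18.77 unit tcp mm [-226.4  -80.6  391.2] F [ 0.3 -0.1 -1.9] M [ 0.06  0.1  -0.02] g 29.6 tool z ang -92.47 tilt [-0.001  0.001 -1.   ]
tilt deg (tail up +) 40.487649860757315 mean z 0.39487013905213014 x -0.19655816515430588 -0.2113983292240466
```

View pics/w8.png

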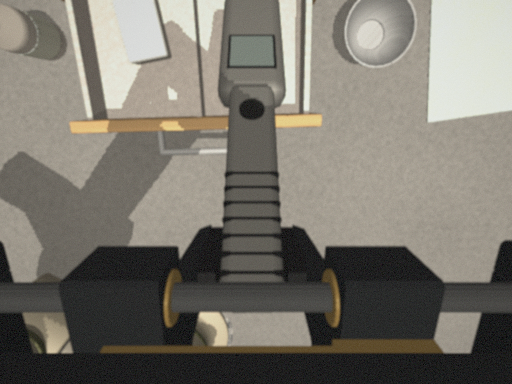

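View pics/s8.png

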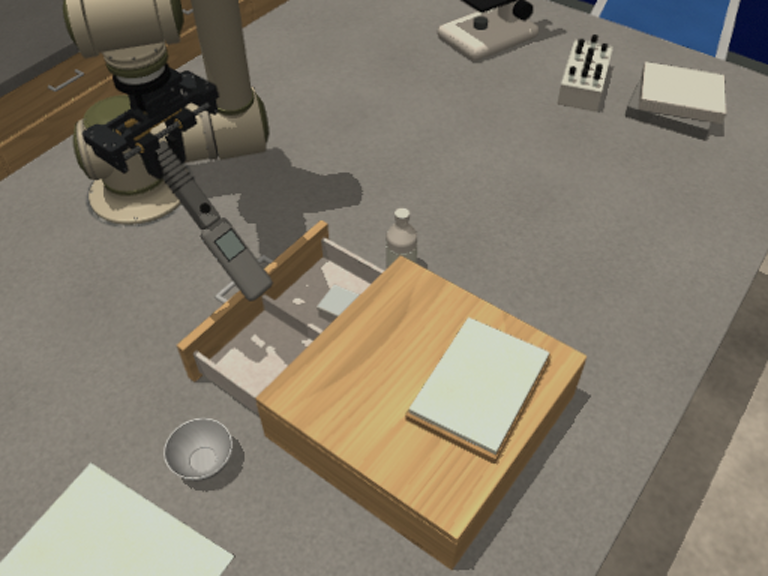

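View pics/t8.png

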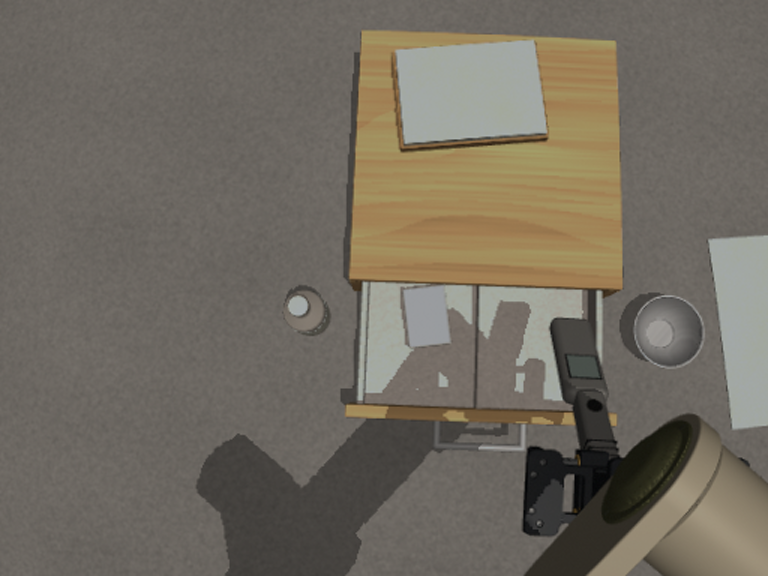

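Clear of the unit; the box stays in the left bay and the bystanders are untouched. The tool can't pitch, so I'll carry the scanner to the clear bench on the left. There it can settle flat in a loose grip, be clamped level, and be raised.

{"api": "step_arm", "payload": {"deltas": [[1, 0, -8, 0], [4, 0, -28, 0], [8, 0, -60, 0], [12, 0, -95, 0], [16, 0, -132, 0], [21, 0, -170, 0], [26, 0, -208, 0], [31, 0, -246, 0], [36, 0, -284, 0], [41, 0, -322, 0], [46, 0, -360, 0], [51, 0, -398, 0], [55, 0, -432, 0], [58, 0, -458, 0], [60, 0, -475, 0], [61, 0, -483, 0], [61, 0, -483, 0]]}}

```text
time_s: 21.05
eef_pos: [0.3809, 0.2999, 0.3918]
tool_rot: [[-0.999, -0.0, -0.043], [0.043, -0.0, -0.999], [0.0, -1.0, 0.0]]
contact_force: [-0.4, 0.1, -2.0]
grip_width: 0.336
```

{"api": "step_arm", "payload": {"deltas": [[0, 10, 0, 0], [0, 30, 0, 0], [0, 58, 0, 0], [0, 88, 0, 0], [0, 118, 0, 0], [0, 148, 0, 0], [0, 172, 0, 0], [0, 188, 0, 0], [0, 196, 0, 0], [0, 198, 0, 0], [0, 198, 0, 0]]}}

```text
time_s: 22.42
eef_pos: [0.3812, 0.2998, 0.1941]
tool_rot: [[-0.999, 0.001, -0.043], [0.043, 0.0, -0.999], [-0.001, -1.0, -0.0]]
contact_force: [0.5, 0.3, -1.4]
grip_width: 0.333
```

Run:
```python
from h import *
s=st();print(s["eef_pos"],s["joint_positions"].round(1));pic("scene","s9",None,1.5)
```

```text
t 22.43 unit tcp mm [-273.   403.8  194.1] F [ 0.5  0.3 -1.4] M [0.04 0.13 0.  ] g 29.3 tool z ang -92.48 tilt [ 0.001  0.    -1.   ]
[0.38124645 0.29977253 0.19412724] [ 24.2  17.6  88.7  -0.   73.6 116.6]
```

View pics/s9.png

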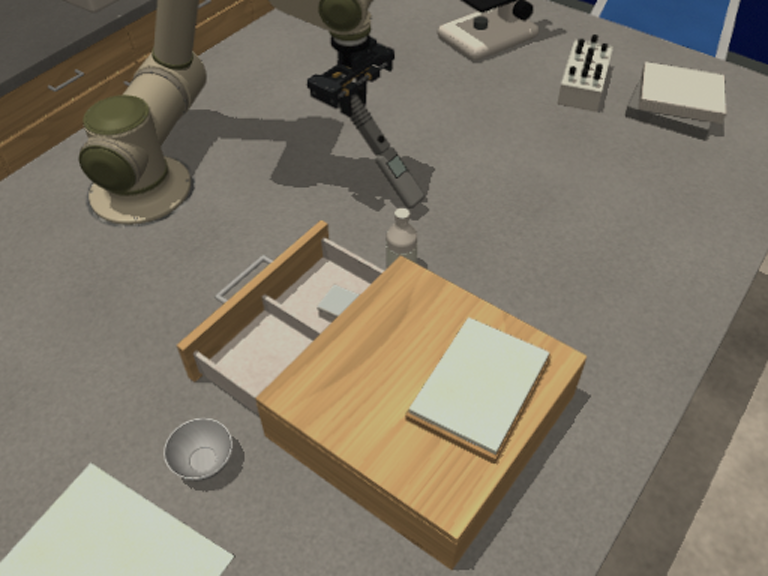

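Next I creep down until the head touches the bench.

{"api": "step_arm", "payload": {"deltas": [[0, 4, 0, 0], [0, 8, 0, 0], [0, 12, 0, 0], [0, 16, 0, 0], [0, 18, 0, 0]]}}

```text
time_s: 23.1
eef_pos: [0.381, 0.2998, 0.1754]
tool_rot: [[-0.999, -0.0, -0.043], [0.043, -0.0, -0.999], [0.0, -1.0, 0.0]]
contact_force: [-0.3, 0.0, -1.1]
grip_width: 0.336
```

{"api": "step_arm", "payload": {"deltas": [[0, 2, 0, 0], [0, 4, 0, 0], [0, 4, 0, 0]]}}

```text
time_s: 23.48
eef_pos: [0.381, 0.2998, 0.1716]
tool_rot: [[-0.999, -0.0, -0.043], [0.043, -0.0, -0.999], [0.0, -1.0, 0.0]]
contact_force: [0.9, -0.4, -1.4]
grip_width: 0.332
```

{"api": "step_arm", "payload": {"deltas": [[0, 0, 0, 0], [0, 0, 0, 0], [0, 0, 0, 0]], "squeeze": 7}}

```text
time_s: 23.85
eef_pos: [0.3811, 0.2998, 0.1718]
tool_rot: [[-0.999, 0.0, -0.043], [0.043, 0.0, -0.999], [-0.0, -1.0, -0.0]]
contact_force: [-0.9, 0.3, -1.3]
grip_width: 0.337
```

{"api": "step_arm", "payload": {"deltas": [[3, 3, 0, 0], [10, 9, 0, 0], [16, 15, 0, 0], [22, 22, 0, 0], [29, 30, 0, 0], [36, 38, 0, 0], [44, 47, 0, 0], [50, 56, 0, 0], [56, 65, 0, 0], [62, 74, 0, 0], [67, 83, 0, 0], [71, 92, 0, 0], [75, 101, 0, 0], [78, 110, 0, 0], [81, 119, 0, 0], [83, 126, 0, 0], [85, 132, 0, 0], [86, 137, 0, 0], [87, 140, 0, 0]]}}

```text
time_s: 26.22
eef_pos: [0.2941, 0.3036, 0.0315]
tool_rot: [[-0.999, 0.0, -0.043], [0.043, 0.0, -0.999], [-0.0, -1.0, -0.0]]
contact_force: [0.7, 0.1, 0.2]
grip_width: 0.343
```

Run:
```python
from h import *
s=st();print(s["eef_pos"]);pic("wrist","w10")
m=env.camera_model("wrist");tilt("pics/w10.png",m,range(150,225,3),200,310)
pic("scene","s10",(180,0,350,160),3)
```

```text
t 26.23 unit tcp mm [-360.2  406.4   31.5] F [0.7 0.1 0.2] M [ 0.06 -0.12 -0.03] g 30.2 tool z ang -92.47 tilt [ 0.  0. -1.]
[0.29412614 0.30359626 0.03150509]
tilt deg (tail up +) -78.41916286081153 mean z -34274141.92481503 x -0.33133654954968245 -185.0851853227299
```

View pics/w10.png

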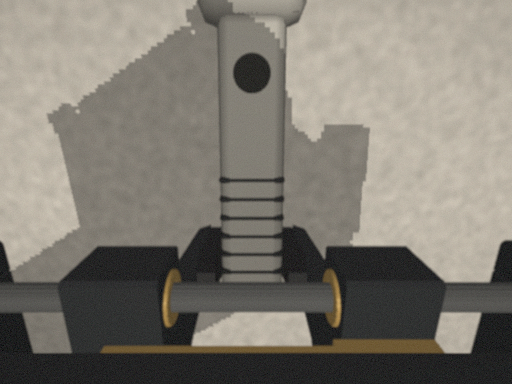

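View pics/s10.png

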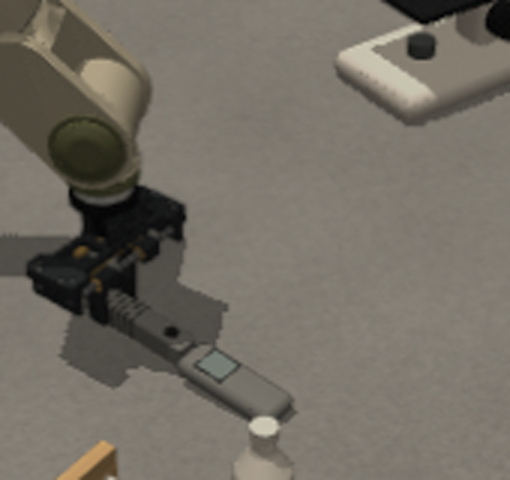

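Pivoting as planned. Down the last 27 mm.

{"api": "step_arm", "payload": {"deltas": [[1, 5, 0, 0], [2, 10, 0, 0], [3, 15, 0, 0], [3, 20, 0, 0], [3, 23, 0, 0], [3, 25, 0, 0], [3, 25, 0, 0]]}}

```text
time_s: 27.2
eef_pos: [0.2911, 0.3037, 0.0067]
tool_rot: [[-0.999, -0.0, -0.043], [0.043, -0.0, -0.999], [0.0, -1.0, 0.0]]
contact_force: [-0.3, 0.3, -1.4]
grip_width: 0.34
```

{"api": "step_arm", "payload": {"deltas": [[0, 1, 0, 0], [0, 2, 0, 0], [0, 2, 0, 0]]}}

```text
time_s: 27.58
eef_pos: [0.2914, 0.3037, 0.0053]
tool_rot: [[-0.999, 0.001, -0.043], [0.043, 0.0, -0.999], [-0.001, -1.0, -0.0]]
contact_force: [-1.1, -2.6, 7.1]
grip_width: 0.342
```

Run:
```python
from h import *
s=st();pic("wrist","w11");m=env.camera_model("wrist")
im=cv2.imread("pics/w11.png");g=cv2.GaussianBlur(im,(3,3),0).mean(2).astype(int)
for y in(100,120,140,160,200): print(y,g[y,205:300].tolist())
```

```text
t 27.57 unit tcp mm [-362.9  406.5    5.3] F [-1.1 -2.6  7.1] M [-0.31  0.05  0.  ] g 30.1 tool z ang -92.46 tilt [ 0.001  0.    -1.   ]
100 [129, 128, 128, 129, 129, 129, 129, 128, 127, 124, 116, 103, 94, 97, 104, 109, 114, 118, 121, 123, 127, 130, 131, 132, 132, 131, 131, 132, 132, 131, 131, 131, 131, 130, 130, 132, 132, 131, 131, 131, 130, 129, 130, 131, 132, 131, 131, 131, 131, 131, 130, 130, 131, 131, 130, 129, 129, 129, 129, 129, 129, 130, 130, 130, 131, 131, 131, 131, 130, 130, 129, 128, 125, 122, 117, 113, 110, 107, 103, 98, 92, 91, 100, 115, 125, 127, 126, 125, 124, 125, 126, 125, 125, 126, 127]
120 [127, 125, 126, 126, 125, 123, 122, 122, 122, 122, 119, 110, 96, 90, 98, 107, 111, 115, 119, 123, 126, 129, 131, 131, 130, 131, 131, 131, 131, 132, 131, 130, 130, 131, 130, 130, 129, 129, 130, 130, 130, 130, 131, 130, 130, 131, 131, 131, 130, 130, 129, 130, 130, 129, 130, 131, 131, 130, 130, 130, 130, 130, 130, 130, 130, 129, 129, 130, 131, 130, 129, 127, 124, 120, 116, 112, 107, 103, 101, 95, 91, 99, 115, 127, 130, 130, 129, 128, 128, 129, 129, 126, 125, 124, 124]
140 [126, 125,
[... 709 characters left out ...]
127, 128, 128, 128, 128, 128, 127, 127, 127, 127, 128, 127, 127, 128, 128, 127, 128, 128, 128, 128, 127, 124, 121, 118, 113, 108, 105, 103, 100, 94, 92, 100, 113, 122, 123, 122, 120, 120, 121, 122, 122, 122, 122, 123, 125, 126]
200 [123, 122, 124, 125, 125, 125, 126, 127, 127, 128, 129, 129, 126, 118, 101, 85, 85, 95, 105, 110, 115, 119, 122, 124, 125, 126, 127, 126, 126, 126, 126, 126, 125, 125, 126, 126, 126, 125, 125, 125, 125, 125, 125, 126, 127, 127, 126, 125, 126, 127, 126, 126, 126, 126, 126, 125, 125, 126, 126, 125, 125, 126, 126, 126, 125, 124, 124, 126, 126, 125, 121, 117, 112, 108, 104, 99, 91, 83, 85, 100, 116, 123, 125, 125, 126, 127, 127, 127, 128, 129, 130, 130, 129, 129, 129]
```

View pics/w11.png

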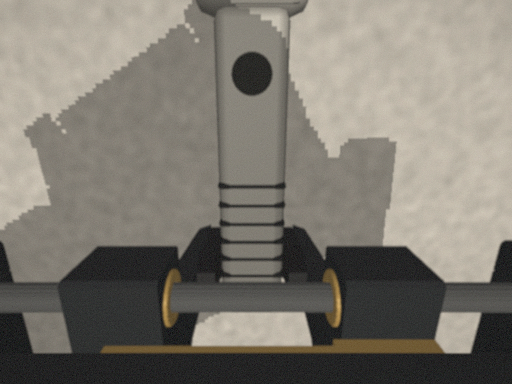

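It is lying flat (bench contact 7 N). Clamp firmly, then lift.

{"api": "step_arm", "payload": {"deltas": [[0, -0.5, 0, 0], [0, -0.5, 0, 0], [0, -0.5, 0, 0], [0, -0.5, 0, 0], [0, -0.5, 0, 0]], "squeeze": 60}}

```text
time_s: 28.25
eef_pos: [0.2913, 0.3038, 0.0053]
tool_rot: [[-0.999, 0.0, -0.043], [0.043, 0.0, -0.999], [-0.0, -1.0, -0.0]]
contact_force: [1.3, 0.8, 2.2]
grip_width: 0.333
```

{"api": "step_arm", "payload": {"deltas": [[0, -3, 0, 0], [0, -8, 0, 0], [0, -16, 0, 0], [0, -26, 0, 0], [0, -36, 0, 0], [0, -44, 0, 0], [0, -49, 0, 0], [0, -50, 0, 0], [0, -50, 0, 0], [0, -50, 0, 0]]}}

```text
time_s: 29.5
eef_pos: [0.291, 0.3036, 0.055]
tool_rot: [[-0.999, -0.001, -0.043], [0.043, -0.0, -0.999], [0.001, -1.0, 0.0]]
contact_force: [-0.6, -0.3, -2.3]
grip_width: 0.334
```

```bash
cat >> h.py <<'E'
def tilt2(png,m,rows):
    # edges = darkest pixel (parabola) left/right of handle
    g=cv2.GaussianBlur(cv2.imread(png),(3,3),0).astype(float).mean(2);P=[]
    def mn(r,lo,hi):
        i=lo+int(np.argmin(r[lo:hi]));a,b,c=r[i-1:i+2];return i+.5*(a-c)/(a-2*b+c+1e-9)
    for y in rows:
        a=mn(g[y],208,232);b=mn(g[y],270,296)
        C,d1=ray(m,(a,y));_,d2=ray(m,(b,y))
        k=.029/np.linalg.norm(d2-d1);P.append(U.T@(C+k*(d1+d2)/2-O))
    P=np.array(P);s=np.polyfit(P[:,0],P[:,2],1);print("tilt2",-np.degrees(np.arctan(s[0])).round(1),"z",P[:,2].mean().round(4))
E
python3 - <<'E'
from h import *
s=st();print(s["eef_pos"]);pic("wrist","w12");m=env.camera_model("wrist");tilt2("pics/w12.png",m,list(range(95,180,5)))
R=cv2.Rodrigues(np.array(m["rvec"],float))[0];m4=dict(m);d=np.array([.2914,.3037,.0053])-s["eef_pos"];m4["tvec"]=np.array(m["tvec"]).ravel()-R@d
tilt2("pics/w11.png",m4,list(range(95,180,5)))
pic("scene","s12",(180,0,350,160),3)
E
```

```text
t 29.5 unit tcp mm [-363.3  406.4   55. ] F [-0.6 -0.3 -2.3] M [0.05 0.21 0.01] g 29.4 tool z ang -92.47 tilt [-0.001 -0.    -1.   ]
[0.29102943 0.30363297 0.05502944]
tilt2 3.1 z 0.0718
tilt2 -0.4 z 0.0231
```

View pics/w12.png

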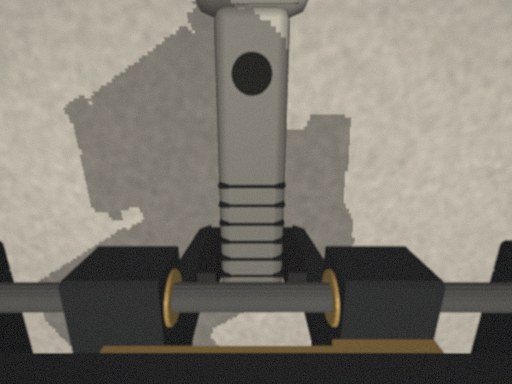

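View pics/s12.png

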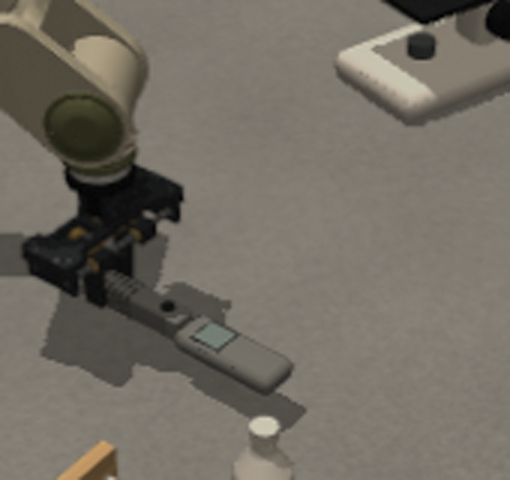

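Level within about 3°. I'll raise it 290 mm smoothly.

{"api": "step_arm", "payload": {"deltas": [[0, -3, 0, 0], [0, -9, 0, 0], [0, -18, 0, 0], [0, -31, 0, 0], [0, -47, 0, 0], [0, -66, 0, 0], [0, -87, 0, 0], [0, -109, 0, 0], [0, -131, 0, 0], [0, -153, 0, 0], [0, -175, 0, 0], [0, -197, 0, 0], [0, -218, 0, 0], [0, -238, 0, 0], [0, -255, 0, 0], [0, -269, 0, 0], [0, -280, 0, 0], [0, -287, 0, 0], [0, -290, 0, 0], [0, -290, 0, 0]]}}

```text
time_s: 32.1
eef_pos: [0.2911, 0.3037, 0.3451]
tool_rot: [[-0.999, -0.0, -0.043], [0.043, -0.0, -0.999], [0.0, -1.0, 0.0]]
contact_force: [-0.1, -0.3, -2.2]
grip_width: 0.333
```

{"api": "step_arm", "payload": {"deltas": [[0, 0, 0, 0], [0, 0, 0, 0], [0, 0, 0, 0], [0, 0, 0, 0], [0, 0, 0, 0], [0, 0, 0, 0], [0, 0, 0, 0], [0, 0, 0, 0]]}}

```text
time_s: 33.1
eef_pos: [0.2911, 0.3037, 0.3453]
tool_rot: [[-0.999, 0.0, -0.043], [0.043, 0.0, -0.999], [-0.0, -1.0, -0.0]]
contact_force: [0.4, -0.6, -1.8]
grip_width: 0.335
```

Run:
```python
from h import *
s=st();print(s["eef_pos"],abs(s["qvel"]).max());pic("wrist","w13");m=env.camera_model("wrist");tilt2("pics/w13.png",m,list(range(95,180,5)))
a=cv2.imread("pics/w11.png")[0:280,205:300];b=cv2.imread("pics/w13.png")[0:280,205:300]
cv2.imwrite("pics/cmp.png",cv2.resize(np.hstack([a,b]),None,fx=2,fy=2))
pic("scene","s13",None,1.5);pic("top","t13",None,1.5)
```

```text
t 33.1 unit tcp mm [-363.2  406.5  345.3] F [ 0.4 -0.6 -1.8] M [0.06 0.2  0.01] g 29.5 tool z ang -92.47 tilt [ 0.  0. -1.]
[0.29114404 0.30371245 0.34527788] 0.09715733785462774
tilt2 -0.6 z 0.3612
```

View pics/cmp.png

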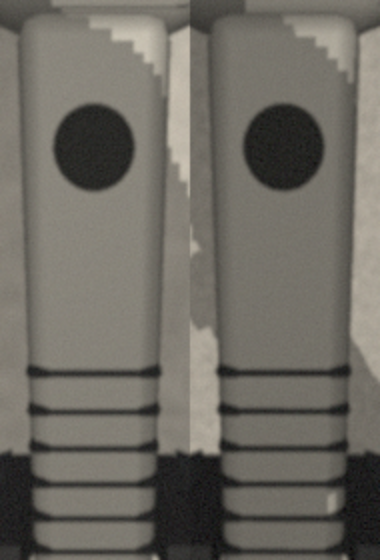

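View pics/s13.png

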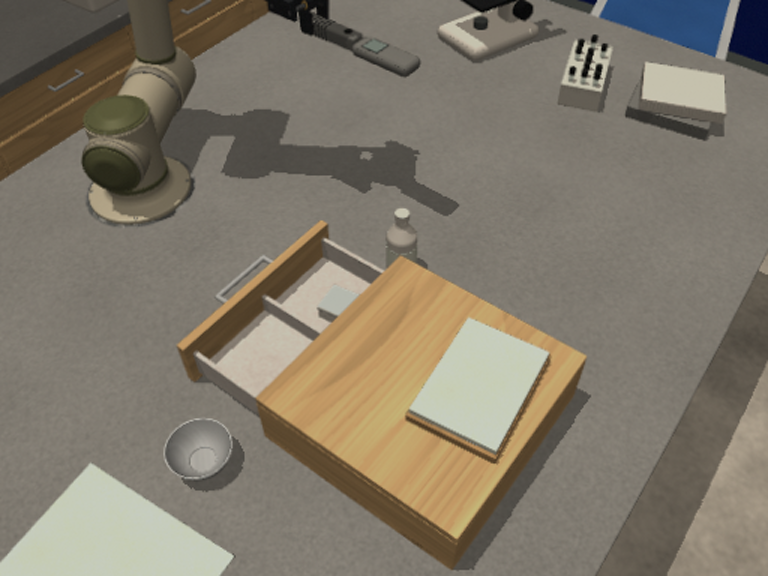

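View pics/t13.png

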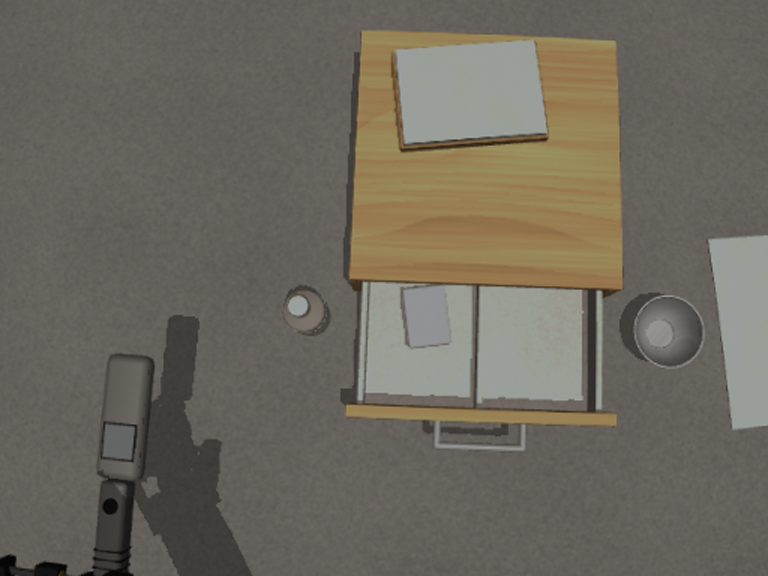

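The scanner hasn't slipped: the comparison with the flat view is nearly identical. It is level with the display up, about 0.34 m above the bench. The drawer is open, and the box, bottle and dish are in place. Handing in.

Run:
```python
from rig import env
print(env.job_done(), env.state()["time_s"])
```

```text
the job is handed in; nothing more can be done
the job is handed in; nothing more can be done
```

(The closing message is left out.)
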